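# Set the clearance of the bench rivet press

### The arm

A 7-joint arm with a two-finger parallel gripper is mounted at the origin on a cart in front of the work surface, level with it; the furniture and walls round the work are solid. World frame = base frame: x ahead of the robot, y to its left, z up, the work surface at z = 0. Lengths are in m, angles in rad, forces in N, time in s.
With the tool pointing down it reaches from about 0.425 to 0.925 m from the base axis. Payload 6.8 kg.
Tool frame: the origin (TCP) lies at the very end of the fingers, on their centre line; the grasp point (between the pads) lies 19 mm behind it; z points along the fingers, y is the line along which they close (so a half turn about z gives the same grasp; the last joint's range is limited). The gripper opens to 85 mm and grips with 20 to 120 N. Pads are 22 mm wide; open, the fingers measure 114 mm over their backs; the gripper's body (76 mm by 85 mm) begins 54 mm behind the grasp point. The pads swing forward as they close: fully open they stand 13 mm farther back than shut.
Start: joints at [1.052, 0.477, 0.022, 1.555, -0.011, 1.109, -0.083], TCP at [0.27, -0.619, 0.231] pointing down, gripper open.
Joint ranges: [-2.96, 2.96], [-0.34, 2.1], [-1.41, 1.46], [0.24, 2.44], [-1.37, 4.51], [0.17, 1.92], [-2.96, 2.96]. Speed limits (rad/s): [2.39, 2.39, 3.14, 3.14, 3.14, 3.14, 3.14].

### API

Orientations are given as a unit quaternion [w, x, y, z].
In Python, from station import bot gives the robot as it stands.
- The arm moves only by the tool jog_arm, never from a script. Its argument "motion" is a list of rows, each a list of 7 numbers: the turn, a rotation vector about the tool's x, y, z in rad, then the shift along the tool's x, y, z in mm, then the finger opening in mm, from 0 to 85.4. A call has 1 to 10 rows; each row is the pose to reach, as a shift and turn from the pose commanded when the call began, along the tool's axes at that moment; what a row does not reach only later rows make up. A row lasts 1/8 s, in which the tool goes at most 62.5 mm and 10.7 degrees, less where a joint would pass 70% of its speed; a pose out of reach is approached as far as the arm can. A call with a gripper value outside its range is refused whole. The fingers move at their own pace and stop on an object; "grip_force" is the grip in N (left out, the last holds). Time passes only in rows, so rows that repeat a pose let the fingers close. It gives the time, the measured TCP pose, the force, the opening and the grip force at its end, in the units of the state.
- bot.get_obs(): the state, without advancing time (a new reading comes with each control period).
- bot.read_camera(name): name is "side" or "top" or "wrist"; returns a dict with "pixels" (420x560x3 uint8, red, green, blue), "camera_matrix" (3x3 intrinsics, pixels), "distortion" ([k1, k2, p1, p2, k3] as OpenCV has them; the pictures are not rectified), "T" (4x4, takes a point from camera to world coordinates); the wrist camera has in their place "tool_from_camera" (4x4, takes a point from camera to tool coordinates, whose origin is the TCP and whose axes are the flange's). Camera axes: x right, y down, z forward; pixel columns grow to the right and rows downward; lengths in m; the calibration is good to about 2 mm. A picture is of the moment at which its call begins: read the wrist's pose just before it. There is no depth.
- bot.hand_in(): hands the job in; it is judged then, once.
Trained networks look in a picture, given as the dict that the camera call returned (one of the last four; its "shot" number tells which), for a name from the list of things; names that differ only in an ending like _2 or _b are one class to them, and where a whole thing is asked for, a point or a joint stands for the part that bears it (a point fixed in the world has none). Each returns a list of dicts, best first, with "score" (0 to 1); they miss things now and then, are a little off and sometimes report something else, mostly with a low value. They report only what shows in the picture. A call takes as long as a camera call.
- bot.spot_in(thing, picture): "xy" ([column, row] in pixels, amid what is visible of it).
- bot.tip_of(thing, picture): "xy" ([column, row] in pixels: a listed point, or the origin of a listed thing).
The state is a dict: "t": time; "q": joint angles; "joint_vel": joint speeds; "joint_torque": joint torques, N m; "eef_pos": TCP position; "tool_rot": TCP orientation; "contact_force": force on the tool from outside, world axes, zero at the start; "torque": the same for the moment, N m; "gripper_width": opening from 0.0 (shut) to 1.0 (fully open); "grasp_force": force on a finger pad.
Only numpy, scipy, OpenCV 4.12 (cv2) and the standard library are available. Lean on these libraries where they do the work, as an engineer would, in place of code of your own. Each camera call takes 0.05 s, during which the arm holds its last target. There are 200 camera calls.

### The job

Set the clearance of the little rivet press: first push its pedal down to the stop to bed the linkage and let it come back up, and only then turn the brass thumbscrew on its head clockwise until it seats, and back it off a quarter turn. Finish still holding the thumbscrew between the fingers at that setting; do not let go of it. Leave the harmonica, the eraser and the loose cover plate on the desk where they are.

Things in the scene. Friction and masses are not known exactly. Their poses are not given: they have to be found in the camera images.
- press: small rivet press bolted to the desk: grey base 110 mm deep (x -50 to +60), 240 mm wide (y), 10 mm thick; origin at desk level, x to its rear, y to its left; yaw within 0.25 rad. Left: black-topped pedal with stop post. Right: blue head (100 x 34 mm, top 76 mm above desk) over a black comb, with the brass thumbscrew on top at x 0, y -50 mm. Highest point 116 mm
- pedal_pad (a point): the point to press: middle of the top of the pedal tread (steel with black ribbed rubber top, 58 x 58 mm), 72 mm from its level hinge axis toward the robot; moves with the pedal. The hinge axis runs along the press's y, 70 mm above the desk at press x 45, y 81 mm. Pad about 91 mm above the desk at rest (free end tilted up 0.2 rad), 68 mm at the stop (down 0.12 rad)
- pedal (a joint): angle of the pedal, rad: 0 at rest (up), 0.32 at its fixed stop (fully down); a spring returns it; about 4 N on the pad starts it, about 9 N takes it to the stop, where it goes hard
- thumbscrew_grip (a point): where to pinch the brass thumbscrew: an upright flat bar 46 mm long (this point's x), 12 mm thick (y), 26 mm tall, on an upright axis. The point lies on the axis, 105 mm above the desk, 17 mm above the bar's underside. A steel flange of 14 mm radius lies 7.5 mm below the underside. It only turns, does not rise, and stays where left (friction about 0.06 N m)
- thumbscrew (a joint): angle of the thumbscrew, rad: 0 when seated (hard stop; the bar then lies along the press's x, in line with two red lines on the blue head); grows as it is backed off, anticlockwise from above. It starts backed off by 0.9 to 2.5, less than half a turn; a quarter turn is 1.57
- harmonica: bystander: finished harmonica standing on its black mouth rail, 26 x 122 x 34 mm, on the orange mat right of the press; origin under its centre, y along it. Leave alone
- eraser: bystander: white eraser in a purple and green sleeve, 23 x 56 x 13 mm, left of the press; origin under its centre. Leave alone
- loose_plate: bystander: loose nickel cover plate, 20 x 150 x 8 mm, lying behind the press to the right; origin under its centre, y along it. Leave alone

How it is judged:
On the way, in this order (a step that is already met when the one before it is completed fails the run):
1. the pedal is pressed down to its stop while the thumbscrew is still well backed off (more than 0.6 rad) (value of joint pedal above 0.29 rad and value of joint thumbscrew above 0.6 rad), for 0.1 s.
2. the pedal is back up, the thumbscrew not yet seated (value of joint pedal below 0.04 rad and value of joint thumbscrew above 0.3 rad), for 0.1 s.
3. the thumbscrew is seated (within 0.08 rad) with the pedal up (value of joint thumbscrew below 0.08 rad and value of joint pedal below 0.04 rad), for 0.1 s.
At the end, for the whole second after the job is handed in: the thumbscrew stands still a quarter turn (1.57 rad, within 0.3) back from its seat, held between the fingers with more than 2 N, the grasp point within 30 mm of the thumbscrew's grip point; the pedal is up (within 0.04 rad); harmonica, eraser and cover plate are within 20 mm of where they lay (value of joint thumbscrew between 1.27 and 1.87 rad and velocity of joint thumbscrew between -0.1 and 0.1 rad/s and value of joint pedal below 0.04 rad and contact force between the fingers and thumbscrew above 2 N and distance between the grasp point and thumbscrew_grip below 0.03 m and distance of each of harmonica, eraser, loose_plate from where it was at the start of the episode below 0.02 m); the arm keeps its last pose, push and grip.
It fails at once if the harmonica, the eraser or the loose cover plate is moved by more than 20 mm (distance of any of harmonica, eraser, loose_plate from where it was at the start of the episode above 0.02 m).
It also fails if it takes over 51 s, if anything falls off the work surface, if the arm or the gripper's body presses on something with over 40 N, if the wrist force passes 120 N, or if a joint passes its speed limit or range.

## Working session

There is one attempt and no reset: what is moved stays moved. The work goes in short steps, Python scripts to look and compute and a tool call to move; the robot and the scene stay as the last step left them, time stands still between calls to the robot, and variables do not carry over. Pictures are saved under pics/ and viewed, at most 10 in all, crops included, and the job is handed in when it is done.

Besides the shell and the picture viewer there is one more tool, called as name(argument=value, ...), one argument or row to a line, values as JSON. jog_arm: Moves the arm, as the interface text tells. Its arguments: {"type":"object","properties":{"motion":{"type":"array"},"grip_force":{"type":"number"}},"required":["motion"]}

```bash
mkdir -p pics; ls; python3 - <<'E'
from station import bot
import cv2,numpy as np
o=bot.get_obs();print({k:np.round(v,3).tolist() for k,v in o.items()})
for c in("top","side"):
    p=bot.read_camera(c);cv2.imwrite(f"pics/{c}0.png",p["pixels"][:,:,::-1])
    print(c,p["camera_matrix"].tolist() if hasattr(p["camera_matrix"],'tolist') else p["camera_matrix"],np.round(p["T"],3).tolist())
    for t in("press","pedal_pad","thumbscrew_grip","harmonica","eraser","loose_plate"):
        r=bot.tip_of(t,p)[:2]
        K=np.array(p["camera_matrix"]);T=np.array(p["T"])
        z={"pedal_pad":.091,"thumbscrew_grip":.105}.get(t,0)
        for d in r:
            uv=cv2.undistortPoints(np.array([[d["xy"]]],float),K,np.array(p["distortion"]))[0,0]
            v=T[:3,:3]@[*uv,1];w=T[:3,3]+v*(z-T[2,3])/v[2]
            print(t,np.round(d["xy"],1),round(d["score"],2),np.round(w,4))
E
```

```text
pics
{'t': 0.0, 'q': [1.052, 0.478, 0.022, 1.556, -0.012, 1.109, -0.083], 'joint_vel': [0.003, -0.0, 0.0, 0.002, -0.001, -0.0, 0.0], 'joint_torque': [-0.001, -59.645, 1.608, -28.12, 0.013, 0.009, -0.0], 'eef_pos': [0.269, -0.618, 0.23], 'tool_rot': [-0.001, 0.979, 0.204, -0.0], 'contact_force': [-0.345, -0.087, 1.058], 'torque': [0.018, 0.003, 0.038], 'grasp_force': 0.0, 'gripper_width': 1.0}
top [[493.15495296070355, 0.0, 282.27622753373447], [0.0, 493.15495296070355, 209.67615700473723], [0.0, 0.0, 1.0]] [[0.017, -0.982, 0.188, 0.359], [-1.0, -0.018, -0.004, -0.273], [0.007, -0.188, -0.982, 1.058], [0.0, 0.0, 0.0, 1.0]]
press [252.5 243.8] 0.64 [ 0.4861 -0.2147  0.    ]
press [274.1 231.5] 0.42 [ 0.5137 -0.2607  0.    ]
thumbscrew_grip [272.5 233.1] 0.7 [ 0.4952 -0.2589  0.105 ]
harmonica [391.1 242.6] 0.84 [ 0.4939 -0.5148  0.    ]
eraser [176.  258.6] 0.73 [ 0.4509 -0.0511  0.    ]
loose_plate [283.5 170.2] 0.58 [ 0.6515 -0.2788  0.    ]
side [[509.3574697361304, 0.0, 281.97852493702663], [0.0, 509.3574697361304, 217.78143563218146], [0.0, 0.0, 1.0]] [[-0.987, -0.046, 0.154, 0.383], [-0.16, 0.37, -0.915, 0.768], [-0.014, -0.928, -0.373, 0.501], [0.0, 0.0, 0.0, 1.0]]
press [310.2 264.2] 0.74 [ 0.4865 -0.2053  0.    ]
pedal_pad [330.8 242.2] 0.86 [ 0.4386 -0.1254  0.091 ]
pedal_pad [319.2 215. ] 0.36 [ 0.4738 -0.2641  0.091 ]
thumbscrew_grip [310.2 208.6] 0.61 [ 0.4936 -0.2641  0.105 ]
harmonica [319.1 212.5] 0.5 [ 0.496  -0.5116  0.    ]
eraser [317.6 307.4] 0.81 [ 0.4544 -0.0356  0.    ]
```

```bash
cd pics; python3 -c "
import cv2
a=cv2.imread('top0.png')[140:320,140:440];cv2.imwrite('a.png',cv2.resize(a,None,fx=2.6,fy=2.6,interpolation=2))
a=cv2.imread('side0.png')[150:340,200:440];cv2.imwrite('b.png',cv2.resize(a,None,fx=3,fy=3,interpolation=2))"
```

```text
(no output)
```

View pics/a.png

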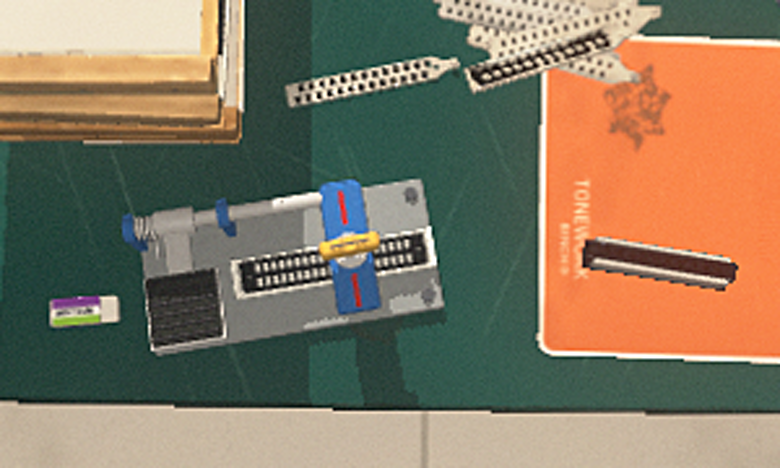

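View pics/b.png

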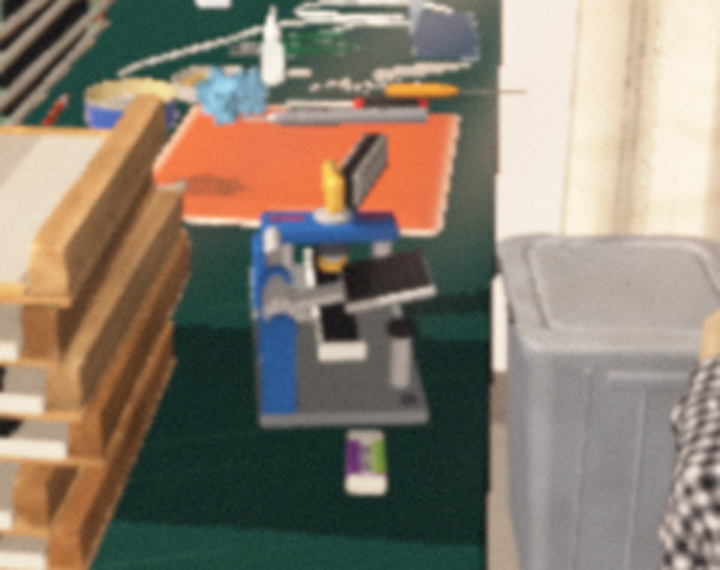

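The top crop shows the pedal tread centred at (186,308). The red lines run from (343,207) to (357,290), and the brass bar from (322,250) to (378,241), so it is about square to the red lines. The side crop shows the pad up at (392,276).

```bash
cat > h.py <<'E'
import cv2,numpy as np
from station import bot
from scipy.spatial.transform import Rotation as R
def world(p,xy,z,T=None):
    K=np.array(p["camera_matrix"]);T=np.array(p["T"]) if T is None else T
    uv=cv2.undistortPoints(np.array([[xy]],float),K,np.array(p["distortion"]))[0,0]
    v=T[:3,:3]@[*uv,1];return T[:3,3]+v*(z-T[2,3])/v[2]
def toolT():
    o=bot.get_obs();q=o["tool_rot"];T=np.eye(4)
    T[:3,:3]=R.from_quat([q[1],q[2],q[3],q[0]]).as_matrix();T[:3,3]=o["eef_pos"];return T
def rel(pt,T=None):
    T=toolT() if T is None else T;return 1000*T[:3,:3].T@(np.array(pt)-T[:3,3])
E
python3 - <<'E'
from h import *
p=bot.read_camera("top")
c=lambda x,y,z:world(p,(x/2.6+140,y/2.6+140),z)
ang=lambda a,b:np.arctan2(*(a-b)[1::-1])
print("red",ang(c(343,207,.076),c(357,290,.076)))
print("bar",ang(c(322,248,.114),c(378,240,.114)), "mid",c(350,243.5,.114))
print("front edge",ang(c(152,350,.005),c(443,308,.005))-np.pi/2)
print("pad",c(186,308,.091))
T=toolT();print(T.round(3).tolist())
for yaw in (.14,.17,.2):
    x=np.array([np.cos(yaw),np.sin(yaw)]);y=np.array([-x[1],x[0]])
    print(yaw,np.array([.4945,-.2605])-.024*x+.131*y)
print(rel([.439,-.130,.15],T),rel([.4945,-.2605,.2],T))
E
```

```text
red 0.18564033099508095
bar 1.7322869121955706 mid [ 0.49290298 -0.2631579   0.114     ]
front edge 0.16176179582264716
pad [ 0.44473705 -0.14015846  0.091     ]
[[0.917, 0.399, 0.0, 0.27], [0.399, -0.917, -0.0, -0.619], [0.0, 0.0, -1.0, 0.231], [0.0, 0.0, 0.0, 1.0]]
0.14 [ 0.45245467 -0.13413074]
0.17 [ 0.44868308 -0.13544877]
0.2 [ 0.44495272 -0.13687934]
[ 350.56110965 -380.52516604   81.31564491] [ 349.32685422 -238.71651438   31.32281615]
```

jog_arm(
  motion=[
    [0,0,-0.13,35,-37,7,0],
    [0,0,-0.26,70,-75,14,0],
    [0,0,-0.4,106,-112,21,0],
    [0,0,-0.53,142,-149,28,0],
    [0,0,-0.67,177,-186,35,0],
    [0,0,-0.8,212,-224,42,0],
    [0,0,-0.94,248,-261,50,0],
    [0,0,-1.07,283,-298,57,0],
    [0,0,-1.2,319,-336,64,0],
    [0,0,-1.335,354,-373,71,0],
  ],
)

```text
t: 2.0
eef_pos: [0.4458, -0.1341, 0.1605]
tool_rot: [0.001, 0.641, 0.768, 0.0]
contact_force: [-0.6, 0.0, 0.8]
gripper_width: -0.001
grasp_force: 0.0
```

jog_arm(
  motion=[
    [0,0,0,0,0,0,0],
    [0,0,0,0,0,0,0],
    [0,0,0,0,0,0,0],
  ],
)

```text
t: 2.38
eef_pos: [0.4448, -0.137, 0.1604]
tool_rot: [0.0, 0.644, 0.765, -0.0]
contact_force: [0.3, -1.1, 0.8]
gripper_width: 0.002
grasp_force: 0.0
```

```bash
python3 - <<'E'
from h import *
T=toolT();o=bot.get_obs();print(o["t"],T.round(3).tolist(),np.round(o["q"],2),o["contact_force"],o["gripper_width"])
p=bot.read_camera("wrist");W=T@np.array(p["tool_from_camera"])
cv2.imwrite("pics/w1.png",p["pixels"][:,:,::-1])
for t,z in (("pedal_pad",.091),("thumbscrew_grip",.105)):
    for d in bot.tip_of(t,p)[:2]: print(t,d["xy"],round(d["score"],2),world(p,d["xy"],z,W).round(4))
s=bot.read_camera("top")
for d in bot.tip_of("thumbscrew_grip",s)[:1]: print(world(s,d["xy"],.105).round(4),d["score"])
s=bot.read_camera("side")
for d in bot.tip_of("pedal_pad",s)[:1]: print(world(s,d["xy"],.091).round(4),d["score"])
E
```

```text
2.375 [[-0.171, 0.985, -0.0, 0.445], [0.985, 0.171, -0.001, -0.137], [-0.001, -0.0, -1.0, 0.16], [0.0, 0.0, 0.0, 1.0]] [ 0.57  0.26 -0.46  2.09  0.16  0.83  0.19] [ 0.31367933 -1.11620401  0.81231155] 0.0018565217351007655
pedal_pad [282.4, 220.3] 0.61 [ 0.4476 -0.1364  0.091 ]
[ 0.4967 -0.2573  0.105 ] 0.47
[ 0.4436 -0.1351  0.091 ] 0.8
```

View pics/w1.png

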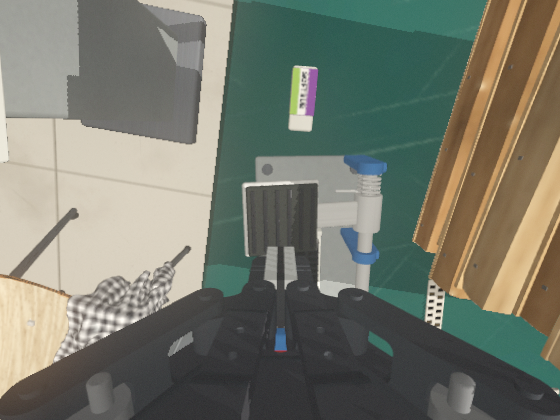

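The wrist view puts the pad centre at (281,219), directly in line with the closed fingertips. I'll press now.

jog_arm(
  motion=[
    [0,0,0,0,0,20,0],
    [0,0,0,0,0,40,0],
    [0,0,0,0,0,56,0],
    [0,0,0,0,0,66,0],
    [0,0,0,0,0,74,0],
    [0,0,0,0,0,82,0],
    [0,0,0,0,0,87,0],
    [0,0,0,0,0,91,0],
    [0,0,0,0,0,92,0],
    [0,0,0,0,0,92,0],
  ],
)

```text
t: 3.98
eef_pos: [0.4445, -0.1358, 0.0689]
tool_rot: [-0.0, 0.643, 0.766, -0.001]
contact_force: [-6.5, -0.4, 13.2]
gripper_width: -0.0
grasp_force: 6.9
```

jog_arm(
  motion=[
    [0,0,0,0,0,2,0],
    [0,0,0,0,0,4,0],
    [0,0,0,0,0,4,0],
    [0,0,0,0,0,4,0],
  ],
)

```text
t: 4.47
eef_pos: [0.4449, -0.1359, 0.0677]
tool_rot: [0.001, 0.643, 0.766, -0.001]
contact_force: [-17.8, 2.9, 51.7]
gripper_width: 0.0
grasp_force: 26.9
```

jog_arm(
  motion=[
    [0,0,0,0,0,-10,0],
    [0,0,0,0,0,-30,0],
    [0,0,0,0,0,-60,0],
    [0,0,0,0,0,-100,40],
    [0,0,0,-30,7,-120,85],
    [0,0,0,-70,15,-120,85],
    [0,0,0,-110,24,-120,85],
    [0,0,0,-131,28,-120,85],
    [0,0,0,-131,28,-120,85],
    [0,0,0,-131,28,-120,85],
  ],
)

```text
t: 5.72
eef_pos: [0.4953, -0.2579, 0.1841]
tool_rot: [-0.001, 0.642, 0.767, 0.0]
contact_force: [0.2, -0.8, -0.3]
gripper_width: 0.995
grasp_force: 0.0
```

```bash
python3 - <<'E'
from h import *
T=toolT();o=bot.get_obs();print(o["t"],T.round(3).tolist(),np.round(o["q"],2),o["contact_force"],o["gripper_width"])
p=bot.read_camera("wrist");W=T@np.array(p["tool_from_camera"])
cv2.imwrite("pics/w2.png",p["pixels"][:,:,::-1])
for d in bot.tip_of("thumbscrew_grip",p)[:2]: print(d["xy"],round(d["score"],2),world(p,d["xy"],.105,W).round(4))
np.save("W.npy",W)
s=bot.read_camera("side")
a=s["pixels"][150:340,200:440,::-1];cv2.imwrite("pics/s2.png",cv2.resize(a,None,fx=2.5,fy=2.5))
for d in bot.tip_of("pedal_pad",s)[:1]: print(world(s,d["xy"],.091).round(4),d["score"],d["xy"])
E
```

```text
5.725 [[-0.176, 0.984, -0.001, 0.495], [0.984, 0.176, 0.001, -0.258], [0.001, -0.0, -1.0, 0.184], [0.0, 0.0, 0.0, 1.0]] [ 0.69  0.37 -0.4   1.86  0.17  0.95  0.39] [ 0.16361211 -0.78928452 -0.27402589] 0.9949655310065066
[276.8, 214.0] 0.92 [ 0.4935 -0.256   0.105 ]
[241.4, 38.2] 0.15 [ 0.4494 -0.1406  0.105 ]
[ 0.445  -0.1255  0.091 ] 0.65 [327.5, 242.0]
```

View pics/w2.png

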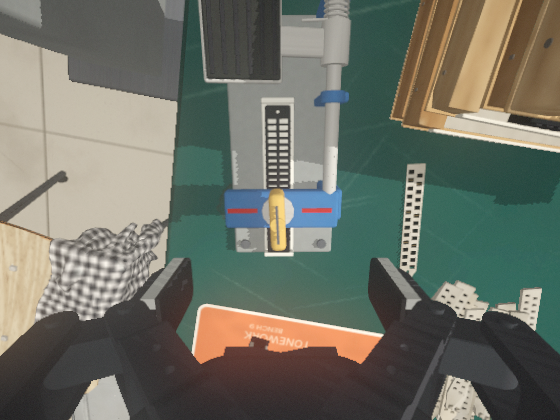

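View pics/s2.png

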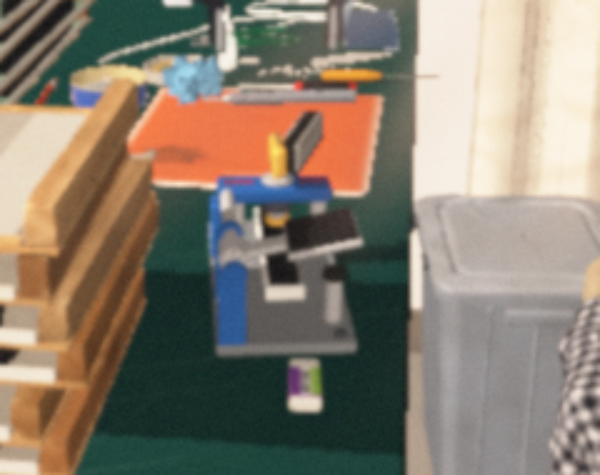

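The pedal is back up, and the bar runs straight up the wrist image from (277,192) to (278,248), square to the red lines. The fingers straddle it, so I'll descend and pinch.

jog_arm(
  motion=[
    [0,0,0,0,0,30,50],
    [0,0,0,0,0,60,50],
    [0,0,0,0,0,80,50],
    [0,0,0,0,0,90,50],
    [0,0,0,0,0,95,50],
    [0,0,0,0,0,95,50],
  ],
)

```text
t: 6.68
eef_pos: [0.4958, -0.2596, 0.0896]
tool_rot: [0.0, 0.643, 0.766, 0.0]
contact_force: [-0.2, 0.1, 0.2]
gripper_width: 0.587
grasp_force: 0.0
```

jog_arm(
  motion=[
    [0,0,0,0,0,0,30],
    [0,0,0,0,0,0,15],
    [0,0,0,0,0,0,5],
    [0,0,0,0,0,0,5],
    [0,0,0,0,0,0,5],
    [0,0,0,0,0,0,5],
  ],
  grip_force=40,
)

```text
t: 7.42
eef_pos: [0.4934, -0.2601, 0.0897]
tool_rot: [-0.001, 0.643, 0.766, -0.001]
contact_force: [-6.7, 0.5, 8.5]
gripper_width: 0.131
grasp_force: 40.5
```

jog_arm(
  motion=[
    [0,0,0,0,-2,0,5],
    [0,0,0.12,0,-2,0,5],
    [0,0,0.26,0,-2,0,5],
    [0,0,0.4,0,-2,0,5],
    [0,0,0.54,0,-2,0,5],
    [0,0,0.68,0,-2,0,5],
    [0,0,0.8,0,-2,0,5],
    [0,0,0.8,0,-2,0,5],
  ],
)

```text
t: 8.43
eef_pos: [0.4939, -0.2603, 0.0898]
tool_rot: [0.0, 0.89, 0.456, 0.0]
contact_force: [-1.3, -0.2, 2.3]
gripper_width: 0.132
grasp_force: 39.7
```

```bash
python3 - <<'E'
from h import *
T=toolT();o=bot.get_obs();print(o["t"],np.arctan2(T[1,1],T[0,1]),o["eef_pos"],np.round(o["q"],2),o["contact_force"],o["torque"],o["grasp_force"])
print(T.round(3).tolist())
E
```

```text
8.425 -0.6241301317619042 [ 0.49386422 -0.26025483  0.08975686] [ 0.51  0.47 -0.17  1.95  0.12  0.73 -0.36] [-1.29307168 -0.19833938  2.3054246 ] [-0.08917866  0.37128034 -0.08185362] 39.746646881103516
[[0.584, 0.811, 0.001, 0.494], [0.811, -0.584, -0.001, -0.26], [-0.0, 0.001, -1.0, 0.09], [0.0, 0.0, 0.0, 1.0]]
```

jog_arm(
  motion=[
    [0,0,0.12,0,0,0,5],
    [0,0,0.24,0,0,0,5],
    [0,0,0.36,0,0,0,5],
    [0,0,0.48,0,0,0,5],
    [0,0,0.6,0,0,0,5],
    [0,0,0.68,0,0,0,5],
    [0,0,0.74,0,0,0,5],
    [0,0,0.74,0,0,0,5],
  ],
)

```text
t: 9.43
eef_pos: [0.4941, -0.2607, 0.0897]
tool_rot: [0.001, 0.995, 0.104, 0.001]
contact_force: [-0.3, -2.1, 3.5]
gripper_width: 0.131
grasp_force: 39.7
```

```bash
python3 - <<'E'
from h import *
T=toolT();o=bot.get_obs();print(o["t"],np.arctan2(T[1,1],T[0,1]),o["eef_pos"],np.round(o["q"],2),o["contact_force"],o["torque"],o["grasp_force"])
E
```

```text
9.425 -1.3627722951737204 [ 0.49412431 -0.26067704  0.08970911] [ 0.37  0.46  0.01  1.96 -0.01  0.72 -0.98] [-0.33175759 -2.14232106  3.54213568] [-0.47384503  0.07052375 -0.12561173] 39.73661541938782
```

Near the seat. I'll creep forward and watch for the torque rise.

jog_arm(
  motion=[
    [0,0,0.04,0,0,0,5],
    [0,0,0.08,0,0,0,5],
    [0,0,0.08,0,0,0,5],
    [0,0,0.08,0,0,0,5],
  ],
)

```text
t: 9.93
eef_pos: [0.4941, -0.2607, 0.0898]
tool_rot: [0.001, 0.998, 0.064, 0.001]
contact_force: [-0.5, -4.1, 4.7]
gripper_width: 0.129
grasp_force: 50.7
```

```bash
python3 - <<'E'
from h import *
T=toolT();o=bot.get_obs();print(o["t"],np.arctan2(T[1,1],T[0,1]),o["contact_force"],o["torque"],o["grasp_force"])
E
```

```text
9.925 -1.4430101211544335 [-0.4551582  -4.12519704  4.71811898] [-0.89704039 -0.00646235  1.07453411] 50.67357801709477
```

Hard stop felt: 1.07 N·m at the expected angle. I'll back off a quarter turn.

jog_arm(
  motion=[
    [0,0,0,0,0,0,5],
    [0,0,-0.15,0,0,0,5],
    [0,0,-0.3,0,0,0,5],
    [0,0,-0.45,0,0,0,5],
    [0,0,-0.6,0,0,0,5],
    [0,0,-0.75,0,0,0,5],
    [0,0,-0.8,0,0,0,5],
    [0,0,-0.8,0,0,0,5],
  ],
)

```text
t: 10.92
eef_pos: [0.4939, -0.2602, 0.0897]
tool_rot: [0.0, 0.895, 0.446, 0.0]
contact_force: [0.9, -2.5, 5.6]
gripper_width: 0.13
grasp_force: 40.2
```

jog_arm(
  motion=[
    [0,0,-0.12,0,0,0,5],
    [0,0,-0.26,0,0,0,5],
    [0,0,-0.4,0,0,0,5],
    [0,0,-0.54,0,0,0,5],
    [0,0,-0.68,0,0,0,5],
    [0,0,-0.77,0,0,0,5],
    [0,0,-0.81,0,0,0,5],
    [0,0,-0.81,0,0,0,5],
    [0,0,-0.81,0,0,0,5],
    [0,0,-0.81,0,0,0,5],
  ],
)

```text
t: 12.18
eef_pos: [0.4933, -0.2601, 0.0897]
tool_rot: [-0.0, 0.647, 0.763, -0.0]
contact_force: [-1.9, -2.0, 8.5]
gripper_width: 0.133
grasp_force: 40.5
```

```bash
python3 - <<'E'
from h import *
T=toolT();o=bot.get_obs();print(o["t"],np.arctan2(T[1,1],T[0,1]),o["eef_pos"],o["contact_force"],o["torque"],o["grasp_force"],np.abs(o["joint_vel"]).max())
p=bot.read_camera("wrist");cv2.imwrite("pics/w3.png",p["pixels"][:,:,::-1])
s=bot.read_camera("side")
for t in("pedal_pad","eraser","harmonica"):
    for d in bot.tip_of(t,s)[:1]: print(t,d["xy"],d["score"])
E
```

```text
12.175 0.16391262724700498 [ 0.49333957 -0.26007828  0.08971784] [-1.93606336 -2.03732569  8.45632007] [-0.44285777  0.388639    0.05691069] 40.472095012664795 0.0018912524916933817
pedal_pad [327.4, 238.7] 0.88
eraser [318.3, 304.3] 0.79
```

View pics/w3.png

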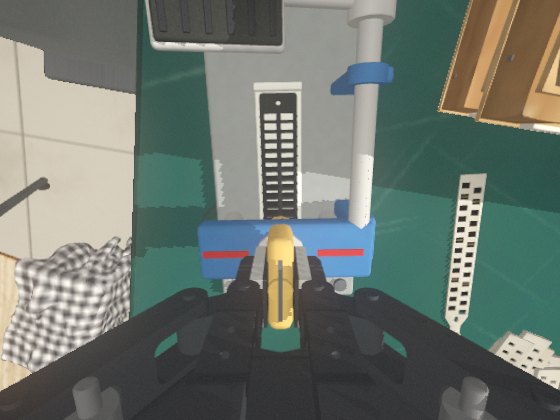

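The bar, from (280,225) to (281,325), is gripped and stands square to the red lines at row 253. The pedal is up.

```bash
python3 -c "
from station import bot
print(bot.hand_in())"
```

```text
the job is handed in; nothing more can be done
None
```

I pressed the pedal to its stop and let it return, then seated the thumbscrew and backed it off about a quarter turn. It is still held at about 40 N, and I handed the job in at about 12 s; the hand-in gave no verdict.

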